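# Open the leaning polishing tumbler

## Task

Open the polishing tumbler: unscrew the lid of its leaning barrel, turning it until the thread lets go rather than pulling it off, then draw it off the neck. Set it down, without dropping it, flat and knob up on the floor of the empty well of the bead board that has no brass in its well, let go, and leave everything else on the bench where it is.

Things in the scene. Friction and masses are not known exactly. Their poses are not given: they have to be found in the camera images.
- lid_knob (a point): Screw lid (loose, 150-300 g): grey ribbed cap 95 mm across, 39 mm high; on its flat top a round ribbed aluminium knob 46 mm across, 40 mm high, gripped at any angle with 25 to 60 N. Point: on the axis, half-way up the knob, 20 mm above the flat top, 59 mm above the lid's lower edge. z: screw axis, out through the knob; at the start it leans 30 deg from vertical, roughly to the robot.
- lid: The same lid; origin at the centre of its lower, open edge. It unscrews counter-clockwise seen looking down on the knob (right-handed turn about its z), easily, rising 20 mm per turn (3.2 mm per rad), 1.5 mm axial play. Free after 1.2 turns (7.5 rad, 24 mm rise); the skirt still surrounds the neck for 9 mm more. Let go part-way it stays put, so it can be turned in several grips.
- barrel: Black rubber barrel, 128 mm across, of a small grey polishing tumbler standing fixed on the bench. Origin at the centre of the mouth's rim, under the lid; z along the screw axis out of the mouth, leaning 30 deg from vertical. Grey threaded neck 74 mm across, 42 mm long. Lid screwed home: lid_knob is 26 mm from this origin along z.
- well (a point): Centre of the floor of the empty well of a bead board (flat grey tray 200 x 150 mm, 20 mm high, fixed; grooves along one end, the well beside them; it lies left or right of the tumbler). The well is 130 mm by 130 mm, its floor 6 mm above the bench, its walls 14 mm high above the floor. z is up.
- board_full: The other bead board, same size and shape, on the other side, with brass tubes and beads in its well; fixed; origin under its centre, its well's centre 25 mm from it along -x.
- mandrel: Bystander, loose: ring mandrel lying on the bench: tapered steel rod with a wooden handle, 254 long, 26 thick; origin on its axis line, at the underside
- pliers: Bystander, loose: small pliers lying flat, black grips, about 140 long, 14 high; origin under the pivot
- bench_block: Bystander, loose: square steel bench block 75 x 75 x 30; origin under its centre
- bead_jar: Bystander, loose: upright white jar with a brass-coloured cap, 60 across, 85 high; origin under its centre
- mallet: Bystander, loose: hammer lying flat; origin at its underside
- glue_bottle: Bystander, loose: upright amber bottle with a white cap, 48 across, 130 high; origin under its centre
- dish: Bystander, loose: small white bowl, 90 across, 35 high; origin under its centre
Mind the look-alikes: they are no part of the job. Of the things shaped like the lid, the grey one is meant. Leave any black look-alike of the part that bears well alone.

How it is judged (in metres and radians):
On the way, in this order (a step that is already met when the one before it is completed fails the run):
1. the lid is being unscrewed: 4 to 6 mm up its thread, having turned about a quarter turn (more than 55 degrees off its starting direction) (z of lid_knob in the frame of barrel between 0.03 and 0.032 m and angle between the x axis of lid_knob and the x axis of barrel, either way round above 0.96 rad).
2. the lid is 14 to 16 mm up its thread, having turned about three quarters of a turn (again more than 55 degrees off) (z of lid_knob in the frame of barrel between 0.04 and 0.042 m and angle between the x axis of lid_knob and the x axis of barrel, either way round above 0.96 rad).
3. the lid is off the neck: its knob point more than 62 mm from the rim (distance between lid_knob and barrel above 0.062 m), for 0.1 s.
At the end, for the whole second after the job is handed in: The lid rests flat and knob up (within 5 degrees) on the floor of the empty well: its knob point within 32 mm of the well's centre in plan and 54 to 63 mm above the well's floor, at rest and let go (horizontal distance between lid_knob and well below 0.032 m and z of lid_knob in the frame of well between 0.054 and 0.063 m and angle between lid_knob's own z axis and vertical below 0.09 rad and linear speed of lid below 0.02 m/s); the robot touches nothing.
It fails at once if the lid is dropped: it moves faster than 0.6 m/s with no finger touching it (a fall of about 2 cm) (linear speed of lid above 0.6 m/s and contact force between the fingers and lid below 0.3 N).
It fails at once if one of the loose bystanders is pushed more than 3 cm from its place (distance of any of mandrel, pliers, bench_block, bead_jar, mallet, glue_bottle, dish from where it was at the start of the episode above 0.03 m).
It also fails if it takes over 72 s, if anything falls off the work surface, if the arm or the gripper's body presses on something with over 40 N, if the wrist force passes 120 N, or if a joint passes its speed limit or range.

## Robot

A 6-joint arm with a two-finger parallel gripper is mounted at the origin on the work surface. World frame = base frame: x ahead of the robot, y to its left, z up, the work surface at z = 0. Lengths are in mm, angles in rad, forces in N, time in s.
With the tool pointing down it reaches from about 425 to 925 mm from the base axis. Payload 12.5 kg.
Tool frame: the origin (TCP) lies at the very end of the fingers, on their centre line; the grasp point (between the pads) lies 19 mm behind it; z points along the fingers, y is the line along which they close (so a half turn about z gives the same grasp; the last joint's range is limited). The gripper opens to 85 mm and grips with 20 to 120 N. Pads are 22 mm wide; open, the fingers measure 114 mm over their backs; the gripper's body (76 mm by 85 mm) begins 54 mm behind the grasp point. The pads swing forward as they close: fully open they stand 13 mm farther back than shut.
Start: joints at [-1.451, 0.491, 1.559, -0, 1.092, -0.106], TCP at [139.951, -609.146, 231.327] pointing down, gripper open.
Joint ranges: [-3.1, 3.1], [-0.84, 2.19], [0.05, 2.79], [-1.13, 4.28], [0.06, 2.93], [-2.69, 2.69]. Speed limits (rad/s): [2.22, 2.22, 2.79, 3.14, 3.14, 3.14].

## Interface

Orientations are given as a 3x3 rotation matrix whose columns are the frame's x, y, z axes.
In Python, from bench import get_obs, imaging, manip, spotter gives the robot as it stands. The module is installed in compiled form; this text tells all that it offers.
- The arm moves only by the tool step_arm, never from a script. Its argument "commands" is a list of rows, each a list of 6 numbers: the shift along the tool's x, y, z in mm, then the turn, a rotation vector about the tool's x, y, z in degrees. In form: [[x, y, z, ax, ay, az], ...]. A call has 1 to 5 rows; each row shifts and turns the commanded pose from where the row before left it, along the tool's axes as they then stand; what a row does not reach is not made up. A row lasts 1/8 s, in which the tool goes at most 62.5 mm and 10.7 degrees, less where a joint would pass 70% of its speed; a pose out of reach is approached as far as the arm can. A call with a gripper value outside its range is refused whole. "hand" is the opening, from -1 (shut) to 1 (fully open), so that 0 is half open, set as the call begins (left out, the last holds). The fingers move at their own pace and stop on an object; "newtons" is the grip in N (left out, the last holds). Time passes only in rows, so rows that do not move let the fingers close. It gives the time, the measured TCP pose, the force, the opening and the grip force at its end, in the units of the state.
- get_obs(): the state, without advancing time (a new reading comes with each control period).
- imaging.get_image(name): name is "side" or "top"; returns the picture (480x640x3 uint8, red, green, blue); there is no depth.
- imaging.camera_params(name): a dict with "mtx" (3x3 intrinsics, pixels), "eye" and "orientation" of the camera in the world. Camera axes: x right, y up, looking along -z (the intrinsics and any distortion apply to the point x, -y, -z); pixel columns grow to the right and rows downward; lengths in mm; the calibration is good to about 2 mm. A picture is of the moment at which its call begins. camera_params takes no time and is no camera call.
- manip.hand_in(): hands the job in; it is judged then, once.
Trained networks look in the newest picture that a camera, given by its name, has taken for a name from the list of things; names that differ only in an ending like _2 or _b are one class to them, and where a whole thing is asked for, a point or a joint stands for the part that bears it (a point fixed in the world has none). Each returns a list of dicts, best first, with "p" (0 to 1); they miss things now and then, are a little off and sometimes report something else, mostly with a low value. They report only what shows in the picture. A call takes as long as a camera call. They do not tell look-alikes from the thing itself.
- spotter.look_for(camera, target): "extent" ([left, top, right, bottom] in pixels, round what is visible of it).
- spotter.silhouettes(camera, target): "pixels" (480x640 bool, what is visible of it) and "extent" ([left, top, right, bottom] in pixels, round what is visible of it).
- spotter.pinpoint(camera, target): "location" ([row, column] in pixels: a listed point, or the origin of a listed thing).
The state is a dict: "clock": time; "joint_positions": joint angles; "dq": joint speeds; "effort": joint torques, N m; "tool_pos": TCP position; "tool_rot": TCP orientation; "ft_force": force on the tool from outside, world axes, zero at the start; "torque": the same for the moment, N m; "grip_width": opening from 0.0 (shut) to 1.0 (fully open); "finger_force": force on a finger pad.
Only numpy, scipy, OpenCV 4.12 (cv2) and the standard library are available. Lean on these libraries where they do the work, as an engineer would, in place of code of your own. Each camera call takes 0.05 s, during which the arm holds its last target. There are 200 camera calls.

## Working session

There is one attempt and no reset: what is moved stays moved. The work goes in short steps, Python scripts to look and compute and a tool call to move; the robot and the scene stay as the last step left them, time stands still between calls to the robot, and variables do not carry over. Pictures are saved under pics/ and viewed, at most 10 in all, crops included, and the job is handed in when it is done.

Besides the shell and the picture viewer there is one more tool, called as name([rows], argument=value, ...), one row to a line, values as JSON. step_arm: Moves the arm, as the interface text tells. Its arguments: {"type":"object","properties":{"commands":{"type":"array"},"hand":{"type":"number"},"newtons":{"type":"number"}},"required":["commands"]}

```bash
mkdir -p pics; cat > h.py <<'E'
from bench import get_obs, imaging, manip, spotter
import numpy as np, cv2
def cam(n):
    c=imaging.camera_params(n); return np.array(c['mtx']),np.array(c['eye'],float),np.array(c['orientation'],float)
def proj(n,P):
    K,e,R=cam(n); p=(np.atleast_2d(P)-e)@R; p=p*[1,-1,-1]; q=p@K.T; return q[:,:2]/q[:,2:]
def ray(n,uv):
    K,e,R=cam(n); d=np.linalg.inv(K)@np.array([uv[0],uv[1],1.]); d=R@(d*[1,-1,-1]); return e,d/np.linalg.norm(d)
def onz(n,uv,z):
    e,d=ray(n,uv); return e+d*(z-e[2])/d[2]
def tri(a,b):
    (e1,d1),(e2,d2)=ray('top',a),ray('side',b)
    A=np.c_[d1,-d2]; s=np.linalg.lstsq(A,e2-e1,rcond=None)[0]
    p,q=e1+s[0]*d1,e2+s[1]*d2; return (p+q)/2,np.linalg.norm(p-q)
E
python3 - <<'E'
from h import *
np.set_printoptions(precision=3,suppress=True)
for n in('top','side'):
    im=imaging.get_image(n); cv2.imwrite(f'pics/{n}0.png',im[:,:,::-1])
    print(n,imaging.camera_params(n))
    for t in('lid_knob','barrel','well','board_full','lid'):
        print(n,t,[(np.round(d['location']),round(d['p'],2)) for d in spotter.pinpoint(n,t)])
print(get_obs())
E
```

```text
top {'mtx': array([[571.129,   0.   , 324.212],
       [  0.   , 571.129, 244.282],
       [  0.   ,   0.   ,   1.   ]]), 'eye': array([ 358.16 ,   -8.885, 1689.154]), 'orientation': array([[ 0.007,  0.996, -0.09 ],
       [-1.   ,  0.006, -0.006],
       [-0.006,  0.09 ,  0.996]])}
top lid_knob [(array([205., 353.]), 0.88), (array([204., 276.]), 0.65), (array([262., 302.]), 0.55)]
top barrel []
top well [(array([324., 494.]), 0.79), (array([247., 450.]), 0.67)]
top board_full [(array([252., 205.]), 0.56)]
top lid [(array([198., 350.]), 0.79), (array([261., 306.]), 0.77)]
side {'mtx': array([[493.05 ,   0.   , 321.302],
       [  0.   , 493.05 , 241.34 ],
       [  0.   ,   0.   ,   1.   ]]), 'eye': array([-191.586,  986.743,  907.558]), 'orientation': array([[-0.818,  0.291, -0.497],
       [-0.576, -0.418,  0.703],
       [-0.003,  0.861,  0.509]])}
side lid_knob [(array([296., 321.]), 0.86), (array([214., 313.]), 0.66), (array([288., 256.]), 0.63), (array([372., 243.]), 0.17)]
side barrel []
side well [(array([247., 458.]), 0.53)]
side board_full [(array([372., 244.]), 0.62)]
side lid [(array([305., 261.]), 0.91), (array([314., 322.]), 0.87), (array([224., 302.]), 0.57)]
{'clock': 0.6, 'joint_positions': array([-1.451,  0.491,  1.559,  0.   ,  1.092, -0.106]), 'dq': array([-0.   , -0.001, -0.   ,  0.   ,  0.   ,  0.002]), 'effort': array([ -0.001, -61.8  , -26.177,  -0.   ,   0.   ,  -0.   ]), 'tool_pos': array([ 139.951, -609.119,  231.313]), 'tool_rot': array([[ 0.975,  0.224,  0.   ],
       [ 0.224, -0.975, -0.   ],
       [-0.   ,  0.   , -1.   ]]), 'ft_force': array([-0.314, -0.287, -0.756]), 'torque': array([-0.002, -0.033, -0.003]), 'finger_force': 0.0, 'grip_width': 0.9996448666364436}
```

View pics/top0.png

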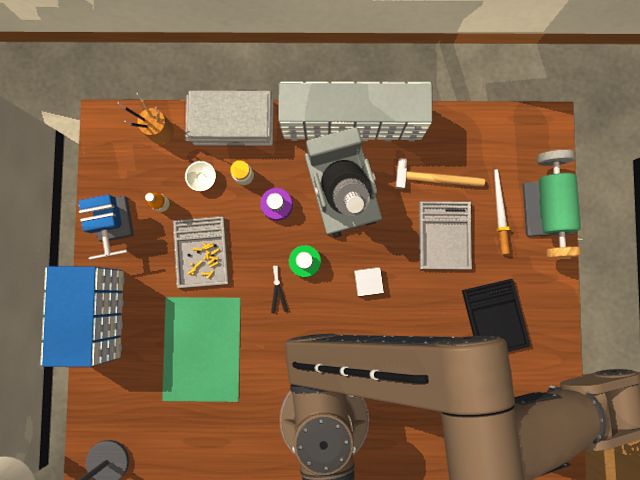

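View pics/side0.png

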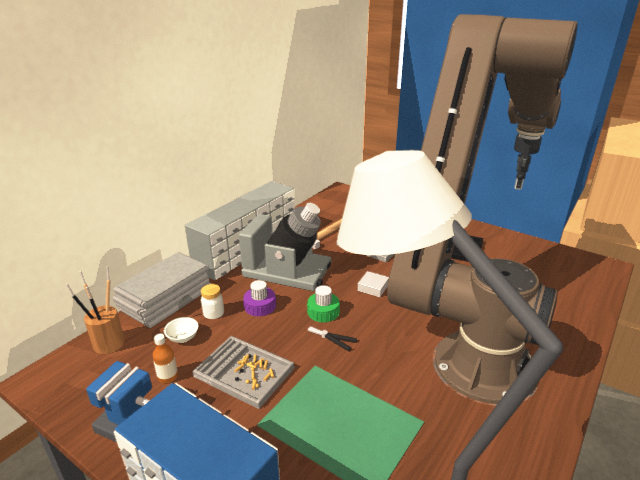

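```bash
python3 - <<'E'
from h import *
np.set_printoptions(precision=3,suppress=True)
t=cv2.imread('pics/top0.png'); s=cv2.imread('pics/side0.png')
a=cv2.resize(t[115:285,290:490],None,fx=3,fy=3,interpolation=cv2.INTER_CUBIC)
b=cv2.resize(s[190:290,230:350],None,fx=3,fy=3,interpolation=cv2.INTER_CUBIC)
c=np.zeros((510,800,3),np.uint8); 
a=cv2.resize(a,(450,382)); c[:382,:450]=a; c[:292,450:]=cv2.resize(b,(350,292)); cv2.imwrite('pics/crop.png',c)
for z in (200,230,260): print(onz('top',(353,203),z))
P,g=tri((353,204.5),(313,214));print('knob',P,g)
print('wellfloor',onz('top',(450,247),6), 'board corners@20',[onz('top',p,20) for p in((420,202),(471,202),(472,270),(420,269))])
for n in('top','side'):
    for d in spotter.silhouettes(n,'lid')[:3]: print(n,d['p'],d['extent'],d['pixels'].sum())
E
```

```text
[602.113 -74.325 200.   ]
[597.198 -73.006 230.   ]
[592.283 -71.688 260.   ]
knob [592.141 -74.779 222.833] 5.402837537003476
wellfloor [ 504.148 -369.571    6.   ] board corners@20 [array([ 635.696, -279.903,   20.   ]), array([ 636.542, -430.187,   20.   ]), array([ 435.957, -429.799,   20.   ]), array([ 437.917, -278.231,   20.   ])]
top 0.93 [331.9, 179.6, 370.4, 213.2] 1054
top 0.77 [260.8, 188.8, 292.6, 219.0] 840
top 0.71 [290.2, 245.6, 319.2, 278.5] 826
side 0.91 [289.0, 201.4, 319.8, 238.6] 799
side 0.84 [242.8, 280.3, 275.9, 317.3] 894
side 0.6 [308.8, 287.3, 341.2, 321.1] 898
```

View pics/crop.png

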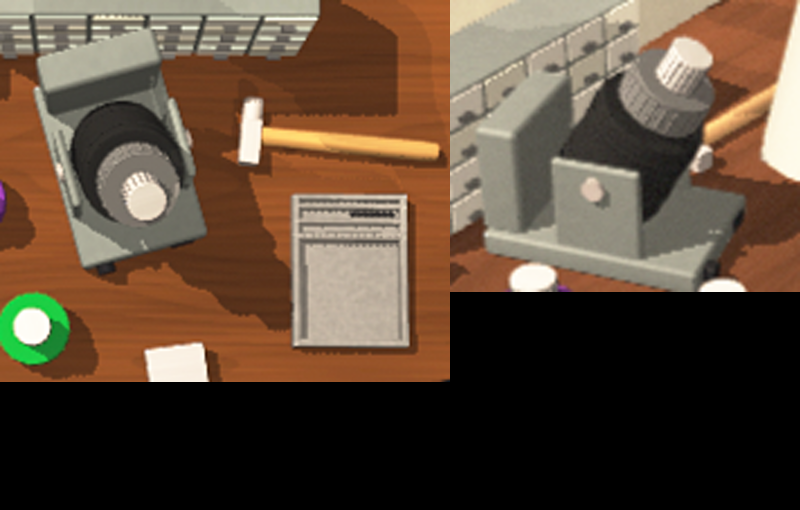

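```bash
cat >> h.py <<'E'
def axis(az,tilt=np.radians(30)): return np.array([np.sin(tilt)*np.cos(az),np.sin(tilt)*np.sin(az),np.cos(tilt)])
def render(n,P,z,S=8):
    x=np.cross(z,[0,1,0]);x/=np.linalg.norm(x);y=np.cross(z,x);t=np.linspace(0,2*np.pi,60)
    c=np.outer(np.cos(t),x)+np.outer(np.sin(t),y); m=np.zeros((480*S//4,640*S//4),np.uint8)
    m=np.zeros((480*4,640*4),np.uint8)
    for r,a,b in((47.5,-59,-20),(23,-20,20)):
        q=proj(n,np.r_[P+a*z+r*c,P+b*z+r*c]); cv2.fillConvexPoly(m,cv2.convexHull(np.round((q+.5)*4*16-8).astype(np.int32)),255,shift=4)
    return cv2.resize(m,(640,480),interpolation=cv2.INTER_AREA)/255.
E
python3 - <<'E'
from h import *
from scipy.optimize import minimize
np.set_printoptions(precision=3,suppress=True)
M={}
for n,c in(('top',(351,196)),('side',(304,220))):
    imaging.get_image(n)
    d=min(spotter.silhouettes(n,'lid'),key=lambda d:np.hypot((d['extent'][0]+d['extent'][2])/2-c[0],(d['extent'][1]+d['extent'][3])/2-c[1]))
    M[n]=d['pixels'].astype(float); print(n,d['extent'],d['p'])
np.savez('m.npz',**M)
def f(p,cs=('top','side')):
    z=axis(p[3]/50); return sum(np.abs(render(n,p[:3],z)-M[n]).sum() for n in cs)
for az in (-3.1,-2.9,-2.7):
    r=minimize(f,[592,-74,225,az*50],method='Nelder-Mead',options=dict(initial_simplex=np.array([[592,-74,225,az*50]]+[[592+6*(i==0),-74+6*(i==1),225+6*(i==2),az*50+8*(i==3)] for i in range(4)]),maxiter=300))
    print(r.x[:3],r.x[3]/50,r.fun)
E
```

```text
top [335.1, 179.9, 370.1, 214.1] 0.59
side [287.5, 201.4, 319.0, 236.0] 0.72
[600.181 -76.174 225.781] -2.8260011776386524 186.43529411764706
[599.202 -73.842 226.776] -2.9501303868164217 192.55686274509804
[601.065 -77.145 225.419] -2.747236411089036 185.4470588235294
```

```bash
cat >> h.py <<'E'
from scipy.spatial.transform import Rotation as Ro
KN=np.array([600,-75.5,226.]); ZL=axis(-2.88)
def plan(p1,R1,n,p0=None,R0=None):
    o=get_obs(); p0=o['tool_pos'] if p0 is None else p0; R0=o['tool_rot'] if R0 is None else R0
    w=Ro.from_matrix(R0.T@R1).as_rotvec()/n; R=R0.copy(); rows=[]
    for i in range(n):
        s=R.T@((np.array(p1)-p0)/n); rows.append([round(float(v),1) for v in (*s,*np.degrees(w))]); R=R@Ro.from_rotvec(w).as_matrix()
    for i in range(0,n,5): print(rows[i:i+5])
def tiltto(R,z,spin=0):
    a=R[:,2]; v=np.cross(a,z); s=np.linalg.norm(v); v=v/s*np.arctan2(s,a@z) if s>1e-9 else v*0
    return Ro.from_rotvec(v).as_matrix()@R@Ro.from_rotvec([0,0,np.radians(spin)]).as_matrix()
def st():
    o=get_obs()
    for k in('clock','joint_positions','tool_pos','ft_force','grip_width','finger_force'): print(k,np.round(o[k],2))
    d=o['tool_pos']-KN; print('along ZL of TCP from knob pt',round(d@ZL,1),'lateral(tool xy)',np.round(o['tool_rot'].T@(d-d@ZL*ZL),1),'ang',round(np.degrees(np.arccos(-o['tool_rot'][:,2]@ZL)),1))
E
python3 - <<'E'
from h import *
R=get_obs()['tool_rot']
plan(KN+80*ZL,tiltto(R,-ZL,58),15); st()
E
```

```text
[[35.2, -27.7, -4.3, 1.1, 1.8, 3.8], [33.4, -30.0, -2.7, 1.1, 1.8, 3.8], [31.4, -32.2, -1.1, 1.1, 1.8, 3.8], [29.2, -34.2, 0.5, 1.1, 1.8, 3.8], [26.9, -36.0, 2.0, 1.1, 1.8, 3.8]]
[[24.4, -37.7, 3.5, 1.1, 1.8, 3.8], [21.7, -39.1, 5.0, 1.1, 1.8, 3.8], [18.9, -40.3, 6.4, 1.1, 1.8, 3.8], [16.0, -41.4, 7.7, 1.1, 1.8, 3.8], [13.0, -42.2, 8.9, 1.1, 1.8, 3.8]]
[[9.9, -42.7, 10.1, 1.1, 1.8, 3.8], [6.7, -43.1, 11.1, 1.1, 1.8, 3.8], [3.5, -43.2, 12.1, 1.1, 1.8, 3.8], [0.3, -43.1, 13.0, 1.1, 1.8, 3.8], [-3.0, -42.7, 13.7, 1.1, 1.8, 3.8]]
clock 0.9
joint_positions [-1.45  0.49  1.56  0.    1.09 -0.11]
tool_pos [ 139.95 -609.16  231.36]
ft_force [-0.13 -0.1   0.25]
grip_width 1.0
finger_force 0.0
along ZL of TCP from knob pt 295.8 lateral(tool xy) [-420.   411.8  250.9] ang 30.0
```

step_arm([
  [35, -28, -4, 1.1, 1.8, 3.8],
  [33.5, -30, -3, 1.1, 1.8, 3.8],
  [31.5, -32, -1, 1.1, 1.8, 3.8],
  [29, -34, 0.5, 1.1, 1.8, 3.8],
  [27, -36, 2, 1.1, 1.8, 3.8],
], hand=1, newtons=45)

```text
clock: 1.52
tool_pos: [281.2, -434.0, 253.2]
tool_rot: [[0.984, -0.1, 0.151], [-0.116, -0.988, 0.104], [0.138, -0.12, -0.983]]
ft_force: [0.0, 1.0, -0.3]
grip_width: 1.001
finger_force: 0.0
```

step_arm([
  [24.5, -37.5, 3.5, 1.1, 1.8, 3.8],
  [21.5, -39, 5, 1.1, 1.8, 3.8],
  [19, -40.5, 6.5, 1.1, 1.8, 3.8],
  [16, -41.5, 7.5, 1.1, 1.8, 3.8],
  [13, -42, 9, 1.1, 1.8, 3.8],
])

```text
clock: 2.15
tool_pos: [422.3, -260.2, 275.3]
tool_rot: [[0.864, -0.387, 0.322], [-0.45, -0.88, 0.15], [0.225, -0.274, -0.935]]
ft_force: [1.0, 0.7, 0.1]
grip_width: 0.999
finger_force: 0.0
```

```bash
python3 - <<'E'
from h import *
R=get_obs()['tool_rot']; st()
plan(KN+80*ZL,tiltto(R,-ZL,20),5)
E
```

```text
clock 2.15
joint_positions [-0.87  0.21  1.92  0.43  0.95  0.91]
tool_pos [ 422.29 -260.16  275.31]
ft_force [1.04 0.75 0.15]
grip_width 1.0
finger_force 0.0
along ZL of TCP from knob pt 152.4 lateral(tool xy) [-34.4 208.2  19.1] ang 10.1
[[9.3, -42.5, 10.4, 1.1, 1.7, 4.0], [5.9, -42.9, 11.5, 1.1, 1.7, 4.0], [2.6, -43.0, 12.4, 1.1, 1.7, 4.0], [-0.8, -42.8, 13.2, 1.1, 1.7, 4.0], [-4.2, -42.4, 13.9, 1.1, 1.7, 4.0]]
```

step_arm([
  [9.5, -42.5, 10.5, 1.1, 1.7, 4],
  [6, -43, 11.5, 1.1, 1.7, 4],
  [2.5, -43, 12.5, 1.1, 1.7, 4],
  [-1, -43, 13, 1.1, 1.7, 4],
  [-4, -42.5, 14, 1.1, 1.7, 4],
])

```text
clock: 2.78
tool_pos: [561.3, -85.1, 295.4]
tool_rot: [[0.627, -0.611, 0.482], [-0.743, -0.656, 0.135], [0.233, -0.443, -0.865]]
ft_force: [0.8, -0.6, -1.2]
grip_width: 1.001
finger_force: 0.0
```

```bash
python3 - <<'E'
from h import *
st(); imgs=[]
for n,c in(('top',(350,200)),('side',(308,215))):
    im=imaging.get_image(n)[:,:,::-1].copy(); 
    k=cv2.resize(im[c[1]-60:c[1]+60,c[0]-65:c[0]+65],(390*1,360),interpolation=cv2.INTER_CUBIC)
    o=get_obs()
    for P,col in((KN,(0,0,255)),(KN+ZL*20,(255,0,0)),(KN-ZL*59,(0,255,0)),(o['tool_pos'],(0,255,255))):
        u=(proj(n,P)[0]-[c[0]-65,c[1]-60])*3+1; cv2.circle(k,tuple(int(v) for v in u),3,col,-1)
    imgs.append(k)
cv2.imwrite('pics/pre.png',np.hstack(imgs))
E
```

```text
clock 2.78
joint_positions [-0.41  0.21  1.92  0.54  0.67  1.6 ]
tool_pos [561.32 -85.06 295.44]
ft_force [ 0.85 -0.6  -1.24]
grip_width 1.0
finger_force 0.0
along ZL of TCP from knob pt 80.1 lateral(tool xy) [-0.6 -0.6  0. ] ang 0.4
```

View pics/pre.png

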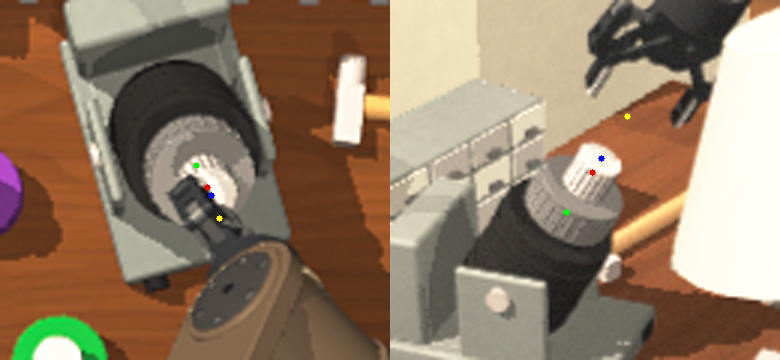

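step_arm([
  [0, 0, 15, 0, 0, 10],
  [0, 0, 15, 0, 0, 10],
  [0, 0, 15, 0, 0, 10],
  [0, 0, 10, 0, 0, 10],
  [0, 0, 10, 0, 0, 8],
])

```text
clock: 3.5
tool_pos: [591.7, -78.0, 238.4]
tool_rot: [[-0.037, -0.876, 0.48], [-0.984, 0.116, 0.135], [-0.174, -0.468, -0.866]]
ft_force: [-1.0, -0.2, 0.5]
grip_width: 0.997
finger_force: 0.0
```

step_arm([
  [0.5, 0.5, 10, 0, 0, 0],
  [0, 0, 8, 0, 0, 0],
  [0, 0, 7, 0, 0, 0],
  [0, 0, 6, 0, 0, 0],
  [0, 0, 0, 0, 0, 0],
])

```text
clock: 4.12
tool_pos: [606.3, -73.6, 211.2]
tool_rot: [[-0.032, -0.877, 0.48], [-0.985, 0.11, 0.136], [-0.172, -0.469, -0.866]]
ft_force: [0.2, -0.5, 0.2]
grip_width: 1.002
finger_force: 0.0
```

```bash
python3 - <<'E'
from h import *
st()
E
```

```text
clock 4.12
joint_positions [-0.35  0.38  1.93  0.68  0.49  2.31]
tool_pos [606.28 -73.59 211.17]
ft_force [ 0.22 -0.5   0.17]
grip_width 1.0
finger_force 0.0
along ZL of TCP from knob pt -16.1 lateral(tool xy) [0.4 1.7 0. ] ang 0.4
```

Close on the knob and watch the forces for centring.

step_arm([
  [0, -1.5, 2, 0, 0, 0],
  [0, 0, 0, 0, 0, 0],
  [0, 0, 0, 0, 0, 0],
  [0, 0, 0, 0, 0, 0],
  [0, 0, 0, 0, 0, 0],
], hand=-1, newtons=45)

```text
clock: 4.75
tool_pos: [608.4, -73.6, 210.8]
tool_rot: [[-0.032, -0.876, 0.481], [-0.985, 0.111, 0.136], [-0.172, -0.469, -0.866]]
ft_force: [-3.8, 0.1, 5.0]
grip_width: 0.525
finger_force: 46.0
```

step_arm([
  [0, 0, 0, 0, 0, 0],
  [0, 0, 0, 0, 0, 0],
])

```text
clock: 5.0
tool_pos: [608.4, -73.6, 210.8]
tool_rot: [[-0.032, -0.876, 0.481], [-0.985, 0.111, 0.136], [-0.172, -0.469, -0.866]]
ft_force: [-4.4, 0.3, 4.6]
grip_width: 0.527
finger_force: 46.0
```

step_arm([
  [0, 0, -0.6, 0, 0, -10],
  [0, 0, -0.6, 0, 0, -10],
  [0, 0, -0.6, 0, 0, -10],
  [0, 0, -0.5, 0, 0, -10],
  [0, 0, -0.6, 0, 0, -10],
])

```text
clock: 5.62
tool_pos: [607.5, -74.1, 213.0]
tool_rot: [[0.653, -0.585, 0.481], [-0.714, -0.687, 0.135], [0.251, -0.432, -0.866]]
ft_force: [3.4, 0.8, -0.7]
grip_width: 0.526
finger_force: 46.1
```

```bash
python3 - <<'E'
from h import *
st();print(get_obs()['torque'])
E
```

```text
clock 5.62
joint_positions [-0.35  0.38  1.93  0.67  0.49  1.44]
tool_pos [607.51 -74.08 212.99]
ft_force [ 3.4   0.83 -0.68]
grip_width 0.53
finger_force 46.09
along ZL of TCP from knob pt -15.1 lateral(tool xy) [ 0.5  0.2 -0. ] ang 0.4
[ 0.1365561  -0.42104104 -0.14495519]
```

step_arm([
  [0, 0, -0.6, 0, 0, -10],
  [0, 0, -0.5, 0, 0, -10],
  [0, 0, -0.6, 0, 0, -10],
  [0, 0, -0.5, 0, 0, -10],
  [0, 0, -0.6, 0, 0, -10],
])

```text
clock: 6.25
tool_pos: [606.8, -73.6, 216.2]
tool_rot: [[0.867, 0.125, 0.482], [0.066, -0.988, 0.137], [0.494, -0.087, -0.865]]
ft_force: [7.1, 9.1, 3.1]
grip_width: 0.529
finger_force: 46.2
```

step_arm([
  [0, 0, -0.6, 0, 0, -10],
  [0, 0, -0.5, 0, 0, -10],
  [0, 0, -0.6, 0, 0, -10],
  [0, 0, -0.5, 0, 0, -10],
  [0, 0, -0.6, 0, 0, -10],
])

```text
clock: 6.88
tool_pos: [604.9, -73.3, 218.2]
tool_rot: [[0.461, 0.746, 0.481], [0.8, -0.584, 0.138], [0.384, 0.321, -0.866]]
ft_force: [4.2, 11.5, 2.6]
grip_width: 0.532
finger_force: 46.5
```

```bash
python3 - <<'E'
from h import *
st();print(get_obs()['torque'])
imaging.get_image('side')
print([(np.round(d['location'],1),round(d['p'],2)) for d in spotter.pinpoint('side','lid_knob')], proj('side',KN),proj('side',KN+8.5*ZL))
E
```

```text
clock 6.88
joint_positions [-0.36  0.37  1.93  0.66  0.5  -0.29]
tool_pos [604.87 -73.28 218.23]
ft_force [ 4.23 11.45  2.6 ]
grip_width 0.53
finger_force 46.46
along ZL of TCP from knob pt -9.4 lateral(tool xy) [ 1.1 -0.2  0. ] ang 0.5
[ 1.83467814 -0.78182174  0.50323675]
[(array([291.4, 259. ]), 0.8), (array([299.5, 319.5]), 0.71), (array([209.3, 313.8]), 0.58)] [[310.12930083 212.18729416]] [[311.41224755 210.22603639]]
```

step_arm([
  [0.6, -0.3, -0.6, 0, 0, -10],
  [0, 0, -0.5, 0, 0, -10],
  [0, 0, -0.6, 0, 0, -10],
  [0, 0, -0.5, 0, 0, -10],
  [0, 0, -0.6, 0, 0, -10],
])

```text
clock: 7.6
tool_pos: [603.0, -73.3, 220.2]
tool_rot: [[-0.275, 0.833, 0.48], [0.962, 0.237, 0.138], [0.001, 0.499, -0.866]]
ft_force: [1.9, 8.1, -0.8]
grip_width: 0.53
finger_force: 46.6
```

step_arm([
  [0, 0, -0.6, 0, 0, -10],
  [0, 0, -0.5, 0, 0, -10],
  [0, 0, -0.6, 0, 0, -10],
  [0, 0, -0.5, 0, 0, -10],
  [0, 0, -0.6, 0, 0, -10],
])

```text
clock: 8.22
tool_pos: [601.3, -73.9, 222.2]
tool_rot: [[-0.815, 0.325, 0.479], [0.436, 0.889, 0.138], [-0.381, 0.321, -0.867]]
ft_force: [-0.5, 5.8, -1.7]
grip_width: 0.525
finger_force: 46.5
```

```bash
python3 - <<'E'
from h import *
st();print(get_obs()['torque'],get_obs()['tool_rot'].T@get_obs()['ft_force'])
E
```

```text
clock 8.22
joint_positions [-0.36  0.36  1.93  0.65  0.51 -2.03]
tool_pos [601.27 -73.86 222.21]
ft_force [-0.49  5.82 -1.67]
grip_width 0.53
finger_force 46.53
along ZL of TCP from knob pt -4.1 lateral(tool xy) [1.2 0.7 0. ] ang 0.5
[0.81200292 0.37992348 0.37569174] [3.57222754 4.48632608 2.01232669]
```

step_arm([
  [0, 0, -0.6, 0, 0, -10],
  [0, 0, -0.5, 0, 0, -10],
  [0, 0, -0.5, 0, 0, -9],
  [0, 0, 0, 0, 0, 0],
  [0, 0, 0, 0, 0, 0],
])

```text
clock: 8.85
tool_pos: [600.5, -74.7, 223.6]
tool_rot: [[-0.872, -0.102, 0.479], [-0.041, 0.99, 0.137], [-0.488, 0.099, -0.867]]
ft_force: [-2.3, 2.5, -4.0]
grip_width: 0.525
finger_force: 46.7
```

step_arm([
  [0, 0, 0, 0, 0, 0],
  [0, 0, 0, 0, 0, 0],
  [0, 0, 0, 0, 0, 0],
  [0, 0, 0, 0, 0, 0],
], hand=1)

```text
clock: 9.35
tool_pos: [601.1, -75.2, 224.4]
tool_rot: [[-0.87, -0.105, 0.481], [-0.044, 0.99, 0.135], [-0.49, 0.097, -0.866]]
ft_force: [-0.5, -0.9, -0.3]
grip_width: 1.002
finger_force: 0.0
```

```bash
python3 - <<'E'
from h import *
st()
E
```

```text
clock 9.35
joint_positions [-0.36  0.35  1.93  0.65  0.51 -2.53]
tool_pos [601.14 -75.17 224.43]
ft_force [-0.53 -0.89 -0.33]
grip_width 1.0
finger_force 0.0
along ZL of TCP from knob pt -2.0 lateral(tool xy) [-0.2  0.1  0. ] ang 0.4
```

step_arm([
  [0, 0.6, 0, 0, 0, 10],
  [0, 0, 0, 0, 0, 10],
  [0, 0, 0, 0, 0, 10],
  [0, 0, 0, 0, 0, 10],
  [0, 0, 0, 0, 0, 10],
])

```text
clock: 9.98
tool_pos: [601.0, -74.5, 224.4]
tool_rot: [[-0.636, 0.603, 0.481], [0.734, 0.666, 0.136], [-0.238, 0.439, -0.866]]
ft_force: [0.5, 1.0, 0.6]
grip_width: 1.003
finger_force: 0.0
```

step_arm([
  [0, 0, 0, 0, 0, 10],
  [0, 0, 0, 0, 0, 10],
  [0, 0, 0, 0, 0, 10],
  [0, 0, 0, 0, 0, 10],
  [0, 0, 0, 0, 0, 10],
])

```text
clock: 10.6
tool_pos: [601.0, -74.5, 224.4]
tool_rot: [[0.053, 0.875, 0.481], [0.982, -0.134, 0.136], [0.183, 0.465, -0.866]]
ft_force: [-0.8, 0.4, 0.1]
grip_width: 0.996
finger_force: 0.0
```

step_arm([
  [0, 0, 0, 0, 0, 10],
  [0, 0, 0, 0, 0, 10],
  [0, 0, 0, 0, 0, 10],
  [0, 0, 0, 0, 0, 10],
  [0, 0, 0, 0, 0, 10],
])

```text
clock: 11.22
tool_pos: [601.0, -74.5, 224.4]
tool_rot: [[0.705, 0.522, 0.481], [0.528, -0.838, 0.136], [0.474, 0.159, -0.866]]
ft_force: [0.5, -0.3, 0.1]
grip_width: 0.997
finger_force: 0.0
```

step_arm([
  [0, 0, 0, 0, 0, 10],
  [0, 0, 0, 0, 0, 10],
  [0, 0, 0, 0, 0, 10],
  [0, 0, 0, 0, 0, 0],
  [0, 0, 0, 0, 0, 0],
])

```text
clock: 11.85
tool_pos: [601.0, -74.5, 224.3]
tool_rot: [[0.87, 0.108, 0.481], [0.048, -0.99, 0.136], [0.491, -0.095, -0.866]]
ft_force: [-0.1, 0.9, -0.2]
grip_width: 1.002
finger_force: 0.0
```

step_arm([
  [0, 0, 0, 0, 0, 0],
  [0, 0, 0, 0, 0, 0],
  [0, 0, 0, 0, 0, 0],
  [0, 0, 0, 0, 0, 0],
  [0, 0, 0, 0, 0, 0],
], hand=-1, newtons=50)

```text
clock: 12.48
tool_pos: [601.0, -74.5, 224.4]
tool_rot: [[0.87, 0.105, 0.481], [0.045, -0.99, 0.136], [0.49, -0.097, -0.866]]
ft_force: [-1.9, -0.4, 2.8]
grip_width: 0.525
finger_force: 50.5
```

```bash
python3 - <<'E'
from h import *
st(); o=get_obs(); print(o['tool_rot'].T@o['ft_force'])
E
```

```text
clock 12.48
joint_positions [-0.36  0.35  1.93  0.65  0.51  0.62]
tool_pos [600.98 -74.46 224.44]
ft_force [-1.85 -0.35  2.77]
grip_width 0.53
finger_force 50.51
along ZL of TCP from knob pt -2.0 lateral(tool xy) [ 0.1 -0.8  0. ] ang 0.4
[-0.26680056 -0.11607748 -3.34085707]
```

Turn 170° more (15 rows, then check).

step_arm([
  [0, 0, -0.6, 0, 0, -10],
  [0, 0, -0.5, 0, 0, -10],
  [0, 0, -0.6, 0, 0, -10],
  [0, 0, -0.5, 0, 0, -10],
  [0, 0, -0.6, 0, 0, -10],
])

```text
clock: 13.1
tool_pos: [599.6, -74.5, 226.9]
tool_rot: [[0.475, 0.737, 0.481], [0.79, -0.598, 0.136], [0.388, 0.315, -0.866]]
ft_force: [-0.9, 3.3, 4.1]
grip_width: 0.529
finger_force: 50.7
```

step_arm([
  [0, 0, -0.6, 0, 0, -10],
  [0, 0, -0.5, 0, 0, -10],
  [0, 0, -0.6, 0, 0, -10],
  [0, 0, -0.5, 0, 0, -10],
  [0, 0, -0.6, 0, 0, -10],
])

```text
clock: 13.72
tool_pos: [598.2, -74.7, 229.3]
tool_rot: [[-0.259, 0.838, 0.481], [0.966, 0.22, 0.137], [0.009, 0.5, -0.866]]
ft_force: [-1.2, 3.9, 3.8]
grip_width: 0.528
finger_force: 50.8
```

step_arm([
  [0, 0, -0.6, 0, 0, -10],
  [0, 0, -0.5, 0, 0, -10],
  [0, 0, -0.6, 0, 0, -10],
  [0, 0, -0.5, 0, 0, -10],
  [0, 0, -0.6, 0, 0, -10],
])

```text
clock: 14.35
tool_pos: [596.6, -75.1, 231.5]
tool_rot: [[-0.809, 0.34, 0.48], [0.452, 0.882, 0.137], [-0.377, 0.328, -0.866]]
ft_force: [-2.7, 3.4, 3.2]
grip_width: 0.527
finger_force: 50.9
```

step_arm([
  [0, 0, -0.6, 0, 0, -10],
  [0, 0, -0.5, 0, 0, -10],
  [0, 0, -0.3, 0, 0, -5],
  [0, 0, 0, 0, 0, 0],
])

```text
clock: 14.85
tool_pos: [595.9, -75.5, 232.7]
tool_rot: [[-0.877, -0.029, 0.48], [0.042, 0.99, 0.136], [-0.479, 0.14, -0.867]]
ft_force: [-5.8, 0.4, 3.8]
grip_width: 0.524
finger_force: 51.1
```

```bash
python3 - <<'E'
from h import *
st(); o=get_obs(); print(o['tool_rot'].T@o['ft_force'])
E
```

```text
clock 14.85
joint_positions [-0.36  0.34  1.93  0.63  0.53 -2.42]
tool_pos [595.87 -75.52 232.67]
ft_force [-5.83  0.44  3.85]
grip_width 0.52
finger_force 51.12
along ZL of TCP from knob pt 7.8 lateral(tool xy) [0.4 1.  0. ] ang 0.4
[ 3.28995073  1.13835688 -6.07644879]
```

step_arm([
  [0, 0, -0.6, 0, 0, -10],
  [0, 0, -1, 0, 0, 0],
  [0, 0, -1, 0, 0, 0],
  [0, 0, -1, 0, 0, 0],
])

```text
clock: 15.35
tool_pos: [594.3, -76.3, 235.6]
tool_rot: [[-0.859, -0.178, 0.48], [-0.128, 0.982, 0.136], [-0.496, 0.055, -0.867]]
ft_force: [-1.0, 0.7, -4.4]
grip_width: 0.526
finger_force: 51.2
```

step_arm([
  [0, 0, -3, 0, 0, 0],
  [0, 0, -5, 0, 0, 0],
  [0, 0, -7, 0, 0, 0],
  [0, 0, -10, 0, 0, 0],
  [0, 0, -12, 0, 0, 0],
])

```text
clock: 15.98
tool_pos: [576.3, -81.4, 268.7]
tool_rot: [[-0.858, -0.18, 0.481], [-0.13, 0.982, 0.136], [-0.497, 0.054, -0.866]]
ft_force: [0.0, -0.1, -2.6]
grip_width: 0.529
finger_force: 51.3
```

```bash
python3 - <<'E'
from h import *
st(); o=get_obs(); R=o['tool_rot'];p=o['tool_pos']
R1=tiltto(R,[0,0,-1.],40)
p2=p+40*ZL+[0,0,0]
plan(p2,R,3)
print('then'); plan([511.5,-354.7,200],R1,10,p2,R)
E
```

```text
clock 15.98
joint_positions [-0.39  0.26  1.92  0.57  0.61 -2.55]
tool_pos [576.33 -81.42 268.74]
ft_force [ 0.02 -0.11 -2.59]
grip_width 0.53
finger_force 51.26
along ZL of TCP from knob pt 49.2 lateral(tool xy) [-0.2  0.4  0. ] ang 0.4
[[0.0, 0.1, -13.3, 0.0, 0.0, 0.0], [0.0, 0.1, -13.3, 0.0, 0.0, 0.0], [0.0, 0.1, -13.3, 0.0, 0.0, 0.0]]
then
[[12.5, -26.1, 3.1, 1.3, 2.7, 3.9], [10.6, -26.8, 4.3, 1.3, 2.7, 3.9], [8.5, -27.3, 5.4, 1.3, 2.7, 3.9], [6.3, -27.7, 6.4, 1.3, 2.7, 3.9], [4.1, -27.9, 7.3, 1.3, 2.7, 3.9]]
[[1.8, -27.9, 8.1, 1.3, 2.7, 3.9], [-0.5, -27.7, 8.8, 1.3, 2.7, 3.9], [-2.8, -27.4, 9.4, 1.3, 2.7, 3.9], [-5.1, -26.9, 9.8, 1.3, 2.7, 3.9], [-7.4, -26.2, 10.1, 1.3, 2.7, 3.9]]
```

step_arm([
  [0, 0, -13, 0, 0, 8],
  [0, 0, -13, 0, 0, 8],
  [0, 0, -13, 0, 0, 8],
])

```text
clock: 16.35
tool_pos: [557.4, -86.7, 302.8]
tool_rot: [[-0.856, 0.188, 0.481], [0.285, 0.949, 0.135], [-0.431, 0.253, -0.866]]
ft_force: [0.2, 0.3, -2.3]
grip_width: 0.526
finger_force: 51.2
```

```bash
python3 - <<'E'
from h import *
st(); o=get_obs(); R=o['tool_rot'];p=o['tool_pos']
plan([511.5,-354.7,190],tiltto(R,[0,0,-1.],30),10)
E
```

```text
clock 16.35
joint_positions [-0.42  0.2   1.91  0.53  0.68 -2.09]
tool_pos [557.45 -86.74 302.81]
ft_force [ 0.19  0.34 -2.28]
grip_width 0.53
finger_force 51.22
along ZL of TCP from knob pt 88.5 lateral(tool xy) [-0.2  0.3  0. ] ang 0.4
[[1.2, -29.1, 3.9, 2.2, 2.1, 2.9], [-0.5, -29.0, 5.0, 2.2, 2.1, 2.9], [-2.2, -28.7, 6.1, 2.2, 2.1, 2.9], [-3.9, -28.3, 7.0, 2.2, 2.1, 2.9], [-5.6, -27.8, 7.9, 2.2, 2.1, 2.9]]
[[-7.3, -27.1, 8.7, 2.2, 2.1, 2.9], [-9.0, -26.4, 9.4, 2.2, 2.1, 2.9], [-10.7, -25.5, 10.0, 2.2, 2.1, 2.9], [-12.4, -24.5, 10.6, 2.2, 2.1, 2.9], [-14.0, -23.5, 11.0, 2.2, 2.1, 2.9]]
```

step_arm([
  [1, -29, 4, 2.2, 2.1, 2.9],
  [-0.5, -29, 5, 2.2, 2.1, 2.9],
  [-2, -28.5, 6, 2.2, 2.1, 2.9],
  [-4, -28.5, 7, 2.2, 2.1, 2.9],
  [-5.5, -28, 8, 2.2, 2.1, 2.9],
])

```text
clock: 16.98
tool_pos: [535.2, -222.0, 246.4]
tool_rot: [[-0.841, 0.476, 0.258], [0.499, 0.866, 0.03], [-0.209, 0.154, -0.966]]
ft_force: [-0.1, 0.7, -2.5]
grip_width: 0.52
finger_force: 51.3
```

step_arm([
  [-7.5, -27, 8.5, 2.2, 2.1, 2.9],
  [-9, -26.5, 9.5, 2.2, 2.1, 2.9],
  [-10.5, -25.5, 10, 2.2, 2.1, 2.9],
  [-12.5, -24.5, 10.5, 2.2, 2.1, 2.9],
  [-14, -23.5, 11, 2.2, 2.1, 2.9],
])

```text
clock: 17.6
tool_pos: [513.2, -356.7, 191.4]
tool_rot: [[-0.714, 0.7, 0.0], [0.7, 0.714, -0.012], [-0.009, -0.009, -1.0]]
ft_force: [-0.3, 0.4, -1.6]
grip_width: 0.528
finger_force: 51.3
```

```bash
python3 - <<'E'
from h import *
st(); o=get_obs(); R=o['tool_rot'];p=o['tool_pos'];print(np.round(R,3))
plan([511.5,-354.7,90],tiltto(R,[0,0,-1.],0),5)
imgs=[]
c=(450,230); n='top'
im=imaging.get_image(n)[:,:,::-1].copy(); k=cv2.resize(im[c[1]-90:c[1]+60,c[0]-80:c[0]+80],(480,450),interpolation=cv2.INTER_CUBIC)
for P,col in (([511.5,-354.7,6],(0,0,255)),([446.5,-289.7,20],(255,0,0)),([576.5,-419.7,20],(255,0,0)),(p,(0,255,255))):
    u=(proj(n,P)[0]-[c[0]-80,c[1]-90])*3+1; cv2.circle(k,tuple(int(v) for v in u),3,col,-1)
im=imaging.get_image('side')[:,:,::-1]
b=np.hstack([k[:450],cv2.resize(im[100:325,240:400],(320,450))]); cv2.imwrite('pics/over.png',b)
E
```

```text
clock 17.6
joint_positions [-0.71  0.53  1.61 -0.01  1.   -1.5 ]
tool_pos [ 513.19 -356.68  191.39]
ft_force [-0.31  0.4  -1.55]
grip_width 0.53
finger_force 51.29
along ZL of TCP from knob pt 48.3 lateral(tool xy) [-146.4 -240.1   79.9] ang 30.2
[[-0.714  0.7    0.   ]
 [ 0.7    0.714 -0.012]
 [-0.009 -0.009 -1.   ]]
[[0.7, 0.2, 20.3, -0.1, 0.1, 0.0], [0.7, 0.2, 20.3, -0.1, 0.1, 0.0], [0.6, 0.2, 20.3, -0.1, 0.1, 0.0], [0.6, 0.1, 20.3, -0.1, 0.1, 0.0], [0.6, 0.1, 20.3, -0.1, 0.1, 0.0]]
```

View pics/over.png

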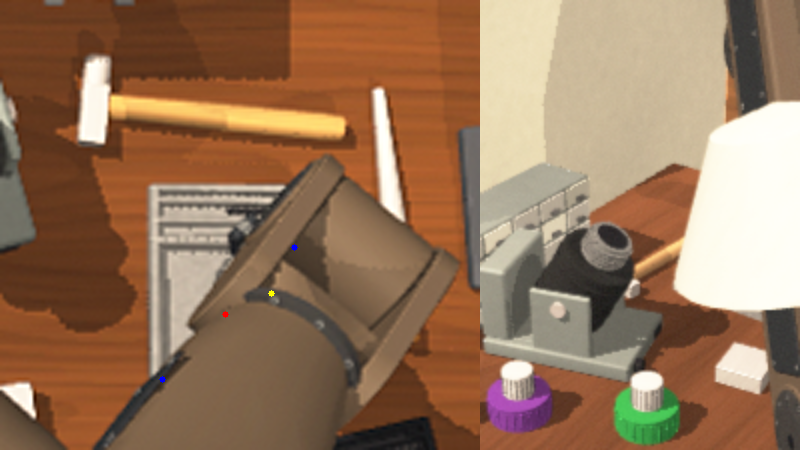

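step_arm([
  [0.7, 0.2, 22, -0.1, 0.1, 0],
  [0.7, 0.2, 24, -0.1, 0.1, 0],
  [0.6, 0.2, 24, -0.1, 0.1, 0],
  [0.6, 0.1, 22, -0.1, 0.1, 0],
  [0.6, 0.1, 20, -0.1, 0.1, 0],
])

```text
clock: 18.32
tool_pos: [512.0, -353.1, 79.1]
tool_rot: [[-0.716, 0.698, 0.002], [0.698, 0.716, 0.0], [-0.001, 0.002, -1.0]]
ft_force: [0.3, -0.6, -2.5]
grip_width: 0.527
finger_force: 51.5
```

step_arm([
  [0, 0, 10, 0, 0, 0],
  [0, 0, 7, 0, 0, 0],
  [0, 0, 4, 0, 0, 0],
  [0, 0, 3, 0, 0, 0],
  [0, 0, 2, 0, 0, 0],
])

```text
clock: 18.95
tool_pos: [512.1, -353.5, 53.1]
tool_rot: [[-0.716, 0.698, 0.002], [0.698, 0.716, 0.0], [-0.001, 0.001, -1.0]]
ft_force: [-0.7, 0.6, -1.7]
grip_width: 0.531
finger_force: 51.5
```

step_arm([
  [0, 0, 1.5, 0, 0, 0],
  [0, 0, 1.5, 0, 0, 0],
  [0, 0, 1, 0, 0, 0],
  [0, 0, 0, 0, 0, 0],
])

```text
clock: 19.45
tool_pos: [512.0, -353.5, 48.8]
tool_rot: [[-0.716, 0.698, 0.001], [0.698, 0.716, 0.001], [-0.0, 0.001, -1.0]]
ft_force: [-0.5, -0.1, -2.0]
grip_width: 0.525
finger_force: 51.5
```

step_arm([
  [0, 0, 0.7, 0, 0, 0],
  [0, 0, 0.7, 0, 0, 0],
  [0, 0, 0, 0, 0, 0],
])

```text
clock: 19.82
tool_pos: [512.0, -353.4, 47.4]
tool_rot: [[-0.716, 0.698, 0.001], [0.698, 0.716, 0.001], [-0.0, 0.001, -1.0]]
ft_force: [-0.2, 0.3, -2.4]
grip_width: 0.527
finger_force: 51.5
```

step_arm([
  [0, 0, 0.7, 0, 0, 0],
  [0, 0, 0.7, 0, 0, 0],
  [0, 0, 0, 0, 0, 0],
])

```text
clock: 20.2
tool_pos: [511.9, -353.5, 47.1]
tool_rot: [[-0.716, 0.698, 0.001], [0.698, 0.716, 0.0], [-0.001, 0.001, -1.0]]
ft_force: [-5.4, 2.5, 9.8]
grip_width: 0.529
finger_force: 52.9
```

step_arm([
  [0, 0, -0.5, 0, 0, 0],
  [0, 0, 0, 0, 0, 0],
  [0, 0, 0, 0, 0, 0],
  [0, 0, 0, 0, 0, 0],
  [0, 0, 0, 0, 0, 0],
], hand=1)

```text
clock: 20.82
tool_pos: [512.0, -353.5, 46.5]
tool_rot: [[-0.716, 0.698, 0.001], [0.698, 0.716, 0.001], [-0.0, 0.001, -1.0]]
ft_force: [-0.2, -0.4, -0.3]
grip_width: 0.998
finger_force: 0.0
```

step_arm([
  [0, 0, -10, 0, 0, 0],
  [0, 0, -20, 0, 0, 0],
  [0, 0, -35, 0, 0, 0],
  [0, 0, -40, 0, 0, 0],
  [0, 0, -40, 0, 0, 0],
])

```text
clock: 21.45
tool_pos: [511.7, -353.5, 193.6]
tool_rot: [[-0.716, 0.698, 0.002], [0.698, 0.716, 0.0], [-0.001, 0.001, -1.0]]
ft_force: [-0.1, -0.1, -0.0]
grip_width: 1.0
finger_force: 0.0
```

step_arm([
  [0, -35, -20, 0, 0, 0],
  [0, -35, -20, 0, 0, 0],
  [0, -35, -10, 0, 0, 0],
  [0, -35, 0, 0, 0, 0],
  [0, -35, 0, 0, 0, 0],
])

```text
clock: 22.08
tool_pos: [388.7, -479.6, 242.3]
tool_rot: [[-0.716, 0.698, 0.002], [0.698, 0.716, -0.0], [-0.001, 0.001, -1.0]]
ft_force: [-0.1, -0.4, -0.6]
grip_width: 0.998
finger_force: 0.0
```

```bash
python3 - <<'E'
from h import *
st()
im=imaging.get_image('top')[:,:,::-1]; cv2.imwrite('pics/end.png',cv2.resize(im[110:350,260:560],(750,600),interpolation=cv2.INTER_CUBIC))
print([(np.round(d['location'],1),round(d['p'],2),onz('top',d['location'][::-1],65)) for d in spotter.pinpoint('top','lid_knob')], proj('top',[511.5,-354.7,65]))
E
```

```text
clock 22.08
joint_positions [-1.    0.47  1.57  0.    1.11 -1.8 ]
tool_pos [ 388.72 -479.58  242.34]
ft_force [-0.06 -0.38 -0.61]
grip_width 1.0
finger_force 0.0
along ZL of TCP from knob pt 168.5 lateral(tool xy) [-173.7 -364.6  129.3] ang 29.9
[(array([203.9, 274.7]), 0.95, array([620.34487173, 144.79688553,  65.        ])), (array([242.8, 451.6]), 0.88, array([ 511.08259408, -361.64349326,   65.        ])), (array([263.1, 305.7]), 0.75, array([450.51441768,  54.02835786,  65.        ]))] [[449.16035257 242.63962521]]
```

View pics/end.png

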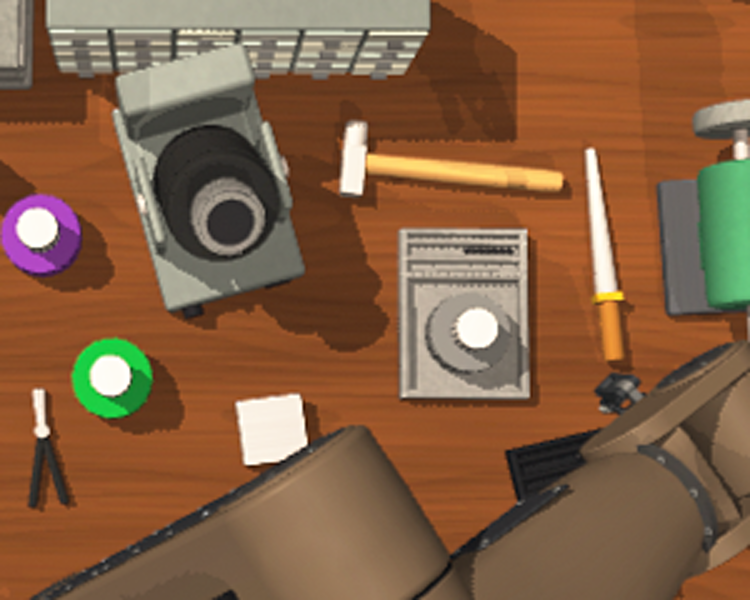

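The grey lid is sitting flat, knob up, inside the empty well (knob at full-image pixel 451,242). The barrel neck is bare and the bystanders look undisturbed.

```bash
python3 -c "
from bench import manip; print(manip.hand_in())"
```

```text
the job is handed in; nothing more can be done
None
```

The grey lid was unscrewed in two grips and drawn off the neck. It now rests flat, knob up, in the empty bead board's well and the gripper is clear; I handed the job in, but the hand-in returned no verdict.

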